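# Shelve three component cases on the sloped rack and click the tally lever to three

## Task

On the repair bench, stack the three component cases flat on the sloped aluminium rack, long side running up the slope: red at the bottom, blue on it, white on top, in the middle of the ramp's width, square to it, and each pushed fully back so that its end touches the backstop. When all three are stacked and released, click the red-tipped tally lever beside the rack from its first position to its fourth and last (the green mark), one notch for each case, resting about half a second in each notch. Leave everything else on the bench where it is.

Things in the scene. Friction and masses are not known exactly. Their poses are not given: they have to be found in the camera images.
- red_case_c (a point): Centre (half-way up) of the red component case: a closed rigid plastic box 140 long (its x axis) x 60 wide (y) x 40 mm high (z), 360 g give or take a third, thin black seam round it and a paper patch on top. Starts lying flat on the bench at any yaw.
- blue_case_c (a point): Centre (half-way up) of the blue component case: a closed rigid plastic box 120 long (its x axis) x 60 wide (y) x 36 mm high (z), 270 g give or take a third, thin black seam round it and a paper patch on top. Starts lying flat on the bench at any yaw.
- white_case_c (a point): Centre (half-way up) of the white component case: a closed rigid plastic box 100 long (its x axis) x 60 wide (y) x 32 mm high (z), 180 g give or take a third, thin black seam round it and a paper patch on top. Starts lying flat on the bench at any yaw.
- ramp: Fixed bare aluminium ramp of the rack, 165 (x) x 110 mm (y), yellow stripes along its sides, sloping 0.31 rad down towards the robot. Origin: mid-width on its surface at the backstop's foot, 34 mm up. x up the slope, away from the robot; z square out of it. Backstop: plate in the plane x = 0, 90 wide, 120 high along z, 6 thick. No side walls. Cases do not slide by themselves.
- lever_pivot (a point): Hinge axis of the tally lever, 70 mm above the bench on a grey housing (56 x 34 mm), 145 mm to the -y side of the ramp's middle line. Axes: z up, x level away from the robot (the ramp's uphill seen from above). A dark plate with four painted marks, the last green, reaches 36 mm above the pivot, 17 mm to the lever's -y side.
- lever_tip (a point): Centre of the lever's red cross-bar tip (12 mm thick, 30 mm long across y), 60 mm from the pivot on a steel rod 8 mm thick. Moves with the lever.
- tally (a joint): Lever angle, rad. Starts at 0, leaning 0.525 from upright towards the robot; grows as the tip is pushed along the pivot's +x, away from the robot. A spring pulls it into notches at 0, 0.35, 0.70, 1.05 (green mark, leaning 0.525 away; stop at 1.10). Past half-way between notches it snaps into the next. Takes up to about 4 N at the tip.
- multimeter: Bystander: yellow multimeter with black face, 130 x 66 x 34 mm, lying flat among the cases; origin at the centre of its underside. Leave alone.
- cleaner: Bystander: small blue bottle, 38 mm diameter, 105 mm tall, standing among the cases; origin at the centre of its underside. Leave alone.
- solder_gun: Bystander: red soldering gun lying flat, about 200 x 90 x 44 mm, beyond the rack; origin under its body. Leave alone.
- alarm: Bystander: white round alarm housing, 104 mm diameter, 27 mm high, lying flat; origin at the centre of its underside. Leave alone.
- solder_reel: Bystander: metal solder reel, 56 mm diameter, 40 mm high; origin at the centre of its underside. Leave alone.
- screwdriver: Bystander: screwdriver with blue handle, 170 mm long, at the back of the bench. Leave alone.
- mug: Bystander: blue mug, 76 mm diameter, 90 mm tall, handle on its +y side; origin at the centre of its underside. Leave alone.
Mind the look-alikes: they are no part of the job. What is shaped like the part that bears blue_case_c but turquoise is not meant. What is shaped like the part that bears white_case_c but pink is not meant.

How it is judged:
By the outcome, as a careful person would: the job done as asked, in the order asked, and still so for the second after the job is handed in, with the robot touching nothing.
It also fails if it takes over 72 s, if anything falls off the work surface, if the arm or the gripper's body presses on something with over 40 N, if the wrist force passes 120 N, or if a joint passes its speed limit or range.

## Robot

A 6-joint arm with a two-finger parallel gripper is mounted at the origin on the work surface. World frame = base frame: x ahead of the robot, y to its left, z up, the work surface at z = 0. Lengths are in m, angles in degrees, forces in N, time in s.
With the tool pointing down it reaches from about 0.425 to 1.125 m from the base axis. Payload 14.9 kg.
Tool frame: the origin (TCP) lies at the very end of the fingers, on their centre line; the grasp point (between the pads) lies 19 mm behind it (robot.tcp_to_grasp is the distance from the TCP to the grasp point, in m); z points along the fingers, x is the direction in which the jaws open and shut, and the axes are right-handed (so a half turn about z gives the same grasp; the last joint's range is limited). The gripper opens to 91 mm and grips with 3 to 60 N. Pads are 32 mm wide; open, the fingers measure 118 mm over their backs; the gripper's body (76 mm by 178 mm) begins 60 mm behind the grasp point.
Start: joints at [-1.908, 21.709, 99.362, -0, 58.929, -1.908], TCP at [0.7, -0, 0.214] pointing down, gripper open.
Joint ranges: [-158.91, 158.91], [-42.39, 125.64], [0.06, 152.35], [-60.88, 240.88], [17.5, 164.5], [-176.32, 176.32]. Speed limits (degrees/s): [108.29, 108.29, 136.94, 180, 180, 180].

## Interface

Orientations are given as [roll, pitch, yaw] about the fixed x, y, z axes, in that order (R = Rz(yaw) Ry(pitch) Rx(roll)).
In Python, from plant import robot gives the robot as it stands. The module is installed in compiled form; this text tells all that it offers.
- The arm moves only by the tool move_arm, never from a script. Its argument "deltas" is one flat list of numbers, 7 for each row, row after row: the shift along the tool's x, y, z in m, then the turn, a rotation vector about the tool's x, y, z in degrees, then the opening in per cent of the stroke, from 0 (shut) to 100 (fully open). A call has 1 to 8 rows; each row is the pose to reach, as a shift and turn from the pose measured when the call began, along the tool's axes at that moment; what a row does not reach only later rows make up. A row lasts 1/8 s, in which the tool goes at most 62.5 mm and 10.7 degrees, less where a joint would pass 70% of its speed; a pose out of reach is approached as far as the arm can. A call with a gripper value outside its range is refused whole. The fingers move at their own pace and stop on an object; the grip force is fixed at half the most. Time passes only in rows, so rows that repeat a pose let the fingers close. It gives the time, the measured TCP pose, the force and the opening at its end, in the units of the state.
- robot.read_state(): the state, without advancing time (a new reading comes with each control period).
- robot.capture(name): name is "scene" or "side" or "wrist"; returns the picture (420x560x3 uint8, red, green, blue); there is no depth.
- robot.get_calibration(name): a dict with "vertical_fov" (degrees; the focal length in pixels is half the picture's height over the tangent of half this angle, whatever the lens; pixels are square), "cx", "cy" (the principal point, pixels), "cam_to_world" (4x4, takes a point from camera to world coordinates). Camera axes: x right, y up, looking along -z (the intrinsics and any distortion apply to the point x, -y, -z); pixel columns grow to the right and rows downward; lengths in m; the calibration is good to about 2 mm. The wrist camera is an equidistant fisheye: a pixel r from the principal point sees the ray r / f radians off the axis. A picture is of the moment at which its call begins: read the wrist's pose just before it. get_calibration takes no time and is no camera call; for the wrist camera it gives the pose at the moment of the call.
- robot.job_done(): hands the job in, once; it reports no verdict.
The state is a dict: "clock": time; "joint_pos": joint angles; "joint_vel": joint speeds; "joint_efforts": joint torques, N m; "tcp_pos": TCP position; "tcp_rot": TCP orientation; "force": force on the tool from outside, world axes, zero at the start; "torque": the same for the moment, N m; "grip_width": opening from 0.0 (shut) to 1.0 (fully open).
Only numpy, scipy, OpenCV 4.12 (cv2) and the standard library are available. Lean on these libraries where they do the work, as an engineer would, in place of code of your own. Each camera call takes 0.05 s, during which the arm holds its last target. There are 200 camera calls.

## Working session

There is one attempt and no reset: what is moved stays moved. The work goes in short steps, Python scripts to look and compute and a tool call to move; the robot and the scene stay as the last step left them, time stands still between calls to the robot, and variables do not carry over. Pictures are saved under pics/ and viewed, about 8 in all and at most 12, crops included, and the job is handed in when it is done.

Besides the shell and the picture viewer there is one more tool, called after ">>>" as name(argument=value, ...) on one line, values as JSON. move_arm: Moves the arm, as the interface text tells. Its arguments: {"type":"object","properties":{"deltas":{"type":"array"}},"required":["deltas"]}

```bash
mkdir -p pics
python3 - <<'E'
from plant import robot
import cv2,numpy as np
np.set_printoptions(precision=4,suppress=True)
print(robot.read_state())
for n in("scene","side","wrist"):
    im=robot.capture(n); cv2.imwrite(f"pics/{n}0.png",im[:,:,::-1])
    c=robot.get_calibration(n); print(n,c)
a=cv2.imread("pics/scene0.png");b=cv2.imread("pics/side0.png")
E
```

```text
{'clock': 0.0, 'joint_pos': array([-1.9074, 21.738 , 99.3959, -0.0011, 58.9272, -1.9068]), 'joint_vel': array([ 0.0247,  0.0144, -0.015 , -0.0931, -0.0292, -0.0835]), 'joint_efforts': array([  0.0006, -76.3728, -43.4373,   0.065 ,   0.0424,  -0.0002]), 'tcp_pos': array([0.6996, 0.    , 0.2133]), 'tcp_rot': array([-179.9989,    0.0611,   -0.0001]), 'force': array([-0.7729, -1.2728,  0.0695]), 'torque': array([-0.0168, -0.0128,  0.0202]), 'grip_width': 1.0002592194763793}
scene {'vertical_fov': 51.09780600849013, 'cx': 284.28515513240706, 'cy': 208.92999634514655, 'cam_to_world': array([[ 0.6138, -0.4771,  0.629 ,  1.3411],
       [ 0.7894,  0.3601, -0.4973, -0.5328],
       [ 0.0108,  0.8017,  0.5976,  0.8945],
       [ 0.    ,  0.    ,  0.    ,  1.    ]])}
side {'vertical_fov': 45.32098649873084, 'cx': 282.9878682283834, 'cy': 212.61478784537402, 'cam_to_world': array([[-0.6922,  0.4689, -0.5487, -0.2588],
       [-0.7217, -0.4517,  0.5245,  0.8556],
       [-0.0019,  0.759 ,  0.6511,  1.0447],
       [ 0.    ,  0.    ,  0.    ,  1.    ]])}
wrist {'vertical_fov': 65.70646984690485, 'cx': 281.5878374585163, 'cy': 212.82770660176237, 'cam_to_world': array([[ 1.    , -0.0012,  0.0009,  0.6999],
       [ 0.001 ,  0.9712,  0.2383,  0.0668],
       [-0.0011, -0.2383,  0.9712,  0.3838],
       [ 0.    ,  0.    ,  0.    ,  1.    ]])}
```

View pics/scene0.png

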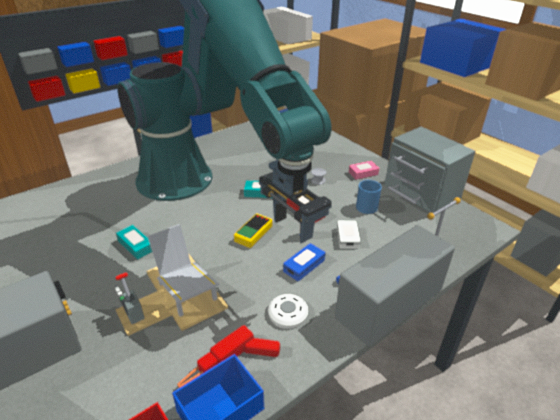

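View pics/wrist0.png

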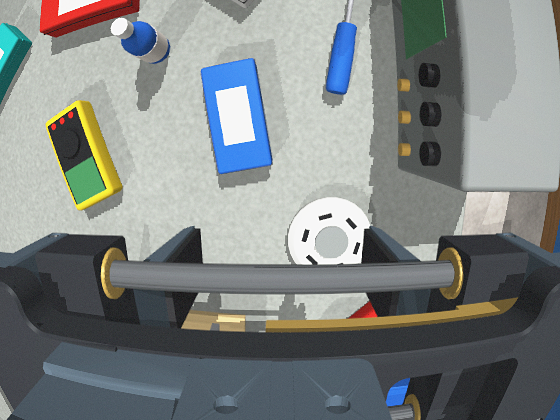

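Scene view: ramp at about (185,280), lever (122,280), blue case (304,261), white case (347,234), turquoise look-alikes (133,241) and (255,188), pink (363,171), multimeter (253,230). The wrist view shows blue (237,117), the meter, the bottle, and a red box at the top left edge.

View pics/side0.png

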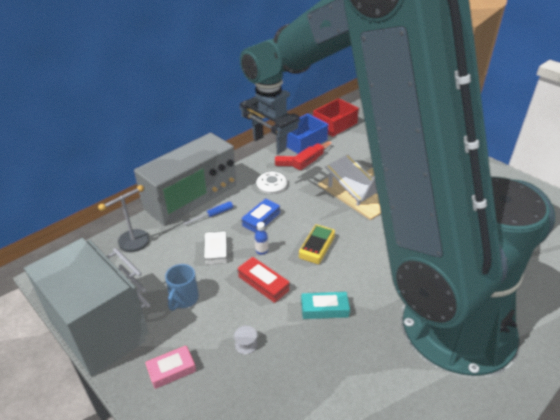

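The side view shows the red case (263,279), blue (262,214) and white (215,246), with the bottle between them. Turquoise is at (325,305), pink at (170,366), and the ramp is partly hidden behind the arm.

```bash
cat > h.py <<'E'
import numpy as np,cv2
from scipy.spatial.transform import Rotation as R
from plant import robot
np.set_printoptions(precision=4,suppress=True)
def cal(n):
    c=robot.get_calibration(n); c['f']=210/np.tan(np.radians(c['vertical_fov']/2)); c['n']=n; return c
def rays(c,px):
    px=np.atleast_2d(np.array(px,float)); u=(px-[c['cx'],c['cy']])/c['f']
    if c['n']=='wrist':
        t=np.linalg.norm(u,axis=1,keepdims=True); t[t<1e-9]=1e-9
        d=np.hstack([u*np.sin(t)/t,np.cos(t)])
    else: d=np.hstack([u,np.ones((len(u),1))])
    return (d*[1,-1,-1])@c['cam_to_world'][:3,:3].T
def onz(c,px,z):
    d=rays(c,px); o=c['cam_to_world'][:3,3]; return o+d*((z-o[2])/d[:,2])[:,None]
def proj(c,P):
    T=c['cam_to_world']; q=(np.atleast_2d(P)-T[:3,3])@T[:3,:3]*[1,-1,-1]
    if c['n']=='wrist':
        r=np.linalg.norm(q[:,:2],axis=1,keepdims=True); t=np.arctan2(r,q[:,2:]); u=q[:,:2]/np.maximum(r,1e-9)*t
    else: u=q[:,:2]/q[:,2:]
    return u*c['f']+[c['cx'],c['cy']]
def tcp():
    s=robot.read_state(); return np.array(s['tcp_pos']),R.from_euler('xyz',s['tcp_rot'],degrees=True),s
def delta(p,r):
    """p,r target -> shift and rotvec in tool axes"""
    p0,r0,_=tcp(); return r0.inv().apply(np.array(p)-p0),np.degrees((r0.inv()*r).as_rotvec())
def down(yaw): return R.from_euler('xyz',[180,0,yaw],degrees=True)
def snap(n,f):
    c=cal(n); im=robot.capture(n)[:,:,::-1].copy(); cv2.imwrite('pics/'+f,im); np.save('pics/'+f+'.npy',c,allow_pickle=True); return im,c
E
python3 - <<'E'
from h import *
s=cal('side');w=cal('scene')
print('red',onz(s,[(263,278)],.04),'blue',onz(s,[(262,214)],.036),onz(w,[(304,261)],.036))
print('white',onz(s,[(215,245)],.032),onz(w,[(347,230)],.032),'bottle',onz(s,[(262,253)],0))
print('ramp mid',onz(w,[(190,280)],.03),onz(w,[(122,280)],.12),'meter',onz(w,[(252,230)],.03))
print('reel',onz(s,[(247,340)],.02),'turq',onz(s,[(325,302)],.036),onz(w,[(133,240)],.036))
for n in('scene','side'):
    im=cv2.imread(f'pics/{n}0.png')
a=cv2.imread('pics/scene0.png')[200:350,80:280]; cv2.imwrite('pics/ramp.png',cv2.resize(a,None,fx=4,fy=4,interpolation=cv2.INTER_CUBIC))
E
```

```text
red [[0.4317 0.2697 0.04  ]] blue [[0.6312 0.0939 0.036 ]] [[0.6653 0.0749 0.036 ]]
white [[0.627  0.2797 0.032 ]] [[0.6364 0.2728 0.032 ]] bottle [[0.5334 0.1833 0.    ]]
ramp mid [[ 0.5312 -0.2134  0.03  ]] [[ 0.5165 -0.3767  0.12  ]] meter [[0.4571 0.04   0.03  ]]
reel [[0.3238 0.4199 0.02  ]] turq [[0.2641 0.2082 0.036 ]] [[ 0.2887 -0.272   0.036 ]]
```

View pics/ramp.png

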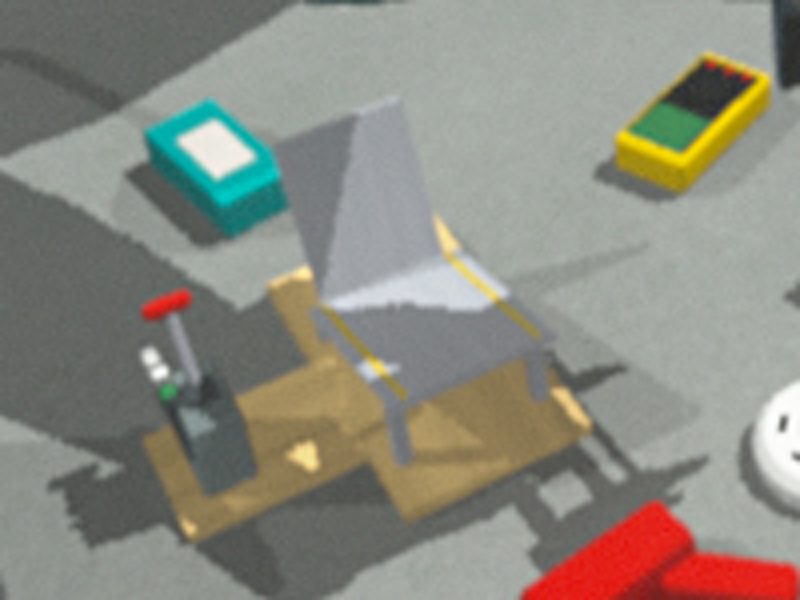

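The ramp's backstop is at its low end, towards the robot, and the lever stands left of the ramp in the picture. My hand-picked pixels disagree between cameras (blue is about 3 cm apart), so I'll cross-check with segmentation and the wrist camera.

```bash
cat >> h.py <<'E'
HS={'blue':[((100,150,60),(125,255,255))],'red':[((0,150,60),(8,255,255)),((172,150,60),(180,255,255))]}
def blob(im,col,near):
    hsv=cv2.cvtColor(im,cv2.COLOR_BGR2HSV); m=0
    for a,b in HS[col]: m=m|cv2.inRange(hsv,a,b)
    n,l,st,ce=cv2.connectedComponentsWithStats(m)
    k=1+np.argmin([np.hypot(*(ce[i]-near))+1e4*(st[i][4]<60) for i in range(1,n)])
    return (l==k).astype(np.uint8),st[k],ce[k]
E
python3 - <<'E'
from h import *
for n,p in(('scene',(304,261)),('side',(262,214)),('wrist',(237,117))):
    im=cv2.imread(f'pics/{n}0.png'); m,st,ce=blob(im,'blue',p)
    cs,_=cv2.findContours(m,cv2.RETR_CCOMP,cv2.CHAIN_APPROX_NONE)
    # white patch = hole; its centroid
    h=[c for c in cs if cv2.contourArea(c)>20 ]; h=sorted(h,key=cv2.contourArea)
    M=cv2.moments(h[0]); q=(M['m10']/M['m00'],M['m01']/M['m00'])
    print(n,st,ce,len(h),q,onz(cal(n),[q],.036))
E
```

```text
scene [284 244  41  36 553] [304.0579 262.0958] 3 (290.3775510204082, 271.3945578231292) [[0.6743 0.0186 0.036 ]]
side [243 200  35  27 205] [259.722  214.1366] 1 (259.11752136752136, 214.34508547008545) [[0.6362 0.1013 0.036 ]]
wrist [ 201   58   71  116 4167] [236.4682 116.0598] 2 (234.8008900756564, 115.21513128615932) [[0.6498 0.0882 0.036 ]]
```

>>> move_arm(deltas=[-0.15,-0.1,-0.107,0,0,0,100,-0.15,-0.1,-0.107,0,0,0,100,-0.15,-0.1,-0.107,0,0,0,100,-0.15,-0.1,-0.107,0,0,0,100,-0.15,-0.1,-0.107,0,0,0,100,-0.15,-0.1,-0.107,0,0,0,100])

```text
clock: 0.9
tcp_pos: [0.5503, 0.0995, 0.3196]
tcp_rot: [180.0, 0.1, -0.0]
force: [-0.7, 0.1, -0.8]
grip_width: 1.003
```

Run:
```python
from h import *
im,c=snap('wrist','w1.png'); print(tcp()[2]['clock'],tcp()[0])
```

```text
0.95 [0.5503 0.0994 0.3194]
```

View pics/w1.png

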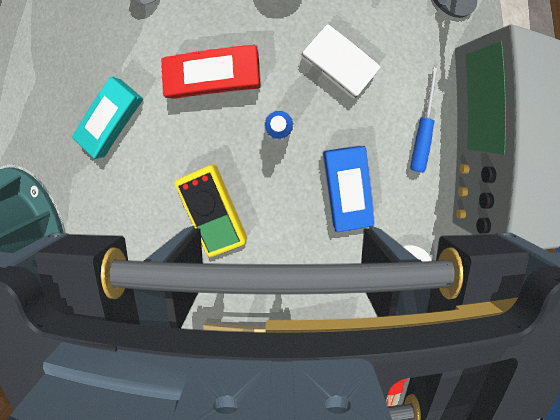

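The wrist view shows the red case (210,70), white (340,60), blue (349,189), bottle (278,125), meter (210,210) and turquoise (108,117). The red, blue and white cases are unambiguous here: turquoise and pink are clearly different colours. I'll fit box poses to the masks.

```bash
cat >> h.py <<'E'
from scipy.optimize import minimize
DIM={'red':(.14,.06,.04),'blue':(.12,.06,.036),'white':(.10,.06,.032)}
def hull(c,T,dim):
    """T: (R,p of box centre)"""
    k=np.array([[i,j,l] for i in(-1,1) for j in(-1,1) for l in(-1,1)])*np.array(dim)/2
    return cv2.convexHull(proj(c,T[0].apply(k)+T[1]).astype(np.float32))
def fit(c,mask,dim,x0,z=None,crop=3):
    z=dim[2]/2 if z is None else z
    def cost(v):
        h=hull(c,(R.from_euler('z',v[2],degrees=True),np.array([v[0],v[1],z])),dim)
        m=np.zeros((420*crop,560*crop),np.uint8); cv2.fillPoly(m,[np.round(((h+.5)*crop-.5)*16).astype(np.int32)],1,shift=4)
        return 1-(m&big).sum()/(m|big).sum()
    big=cv2.resize(mask,None,fx=crop,fy=crop,interpolation=cv2.INTER_NEAREST)
    s=np.array(x0)+np.vstack([np.zeros(3),np.diag([.015,.015,8])])
    r=minimize(cost,x0,method='Nelder-Mead',options=dict(initial_simplex=s,xatol=1e-4,fatol=1e-5,maxiter=200))
    return r.x,r.fun
def hmask(im,col,near):
    if col!='white': m,_,_=blob(im,col,near)
    else:
        g=im.min(2); m0=((g>150)).astype(np.uint8); 
        m0=cv2.morphologyEx(m0,cv2.MORPH_OPEN,np.ones((5,5)))
        n,l,st,ce=cv2.connectedComponentsWithStats(m0); m=(l==l[int(near[1]),int(near[0])]).astype(np.uint8)
    cs,_=cv2.findContours(m,cv2.RETR_EXTERNAL,cv2.CHAIN_APPROX_NONE); o=np.zeros_like(m)
    cv2.fillPoly(o,[cv2.convexHull(max(cs,key=cv2.contourArea))],1); return o
E
python3 - <<'E'
from h import *
im=cv2.imread('pics/w1.png'); c=np.load('pics/w1.png.npy',allow_pickle=True).item()
o=cv2.resize(im[0:240,60:400],None,fx=2,fy=2)
print('white px',im[60,340],'bench',im[100,330],im[20,230])
for n,p,y in(('red',(210,70),5),('blue',(349,189),-85),('white',(340,60),-40)):
    m=hmask(im,n,p); q=onz(c,[p],DIM[n][2])[0]
    v,f=fit(c,m,DIM[n],[q[0],q[1],y]); print(n,m.sum(),v,f)
    h=hull(c,(R.from_euler('z',v[2],degrees=True),np.array([v[0],v[1],DIM[n][2]/2])),DIM[n])
    cv2.polylines(o,[((h-[60,0]+.5)*2).astype(np.int32)],1,(0,255,0),1)
cv2.imwrite('pics/fit1.png',o)
print('bottle',onz(c,[(278,125)],.105),'meter',onz(c,[(208,205)],.03))
E
```

```text
white px [246 247 247] bench [187 194 190] [185 192 187]
red 4302 [0.4463 0.2624 3.6933] 0.028466344216041883
blue 3483 [  0.6497   0.0889 -80.6185] 0.035045577728504584
white 110253 [  0.6143   0.2765 -24.8259] 0.9714636134869598
bottle [[0.5457 0.1776 0.105 ]] meter [[0.4413 0.0651 0.03  ]]
```

View pics/fit1.png

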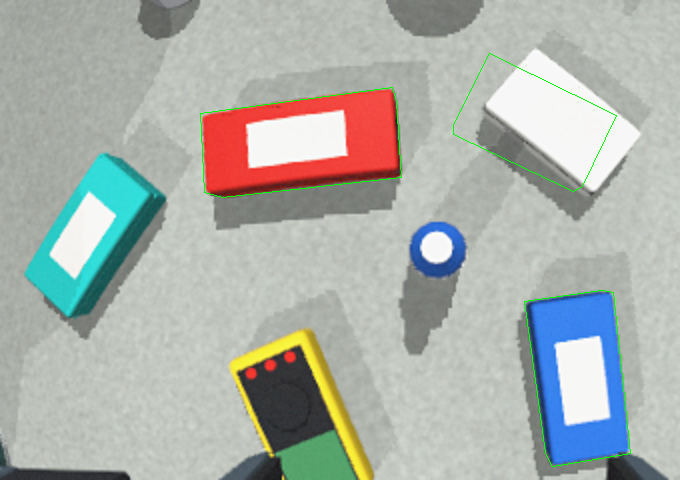

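>>> move_arm(deltas=[0,0.06,-0.01,0,0,0,100,0,0.12,-0.02,0,0,0,100,0,0.18,-0.03,0,0,0,100,0,0.24,-0.04,0,0,0,100,0,0.3,-0.05,0,0,0,100,0,0.36,-0.06,0,0,0,100,0,0.42,-0.07,0,0,0,100,0,0.46,-0.08,0,0,0,100])

```text
clock: 1.95
tcp_pos: [0.5497, -0.3642, 0.3982]
tcp_rot: [-180.0, 0.2, -0.2]
force: [0.7, -0.2, -0.4]
grip_width: 1.001
```

Run:
```python
from h import *
im,c=snap('wrist','w2.png'); print(tcp()[2]['clock'],tcp()[0])
```

```text
2.0 [ 0.5498 -0.3675  0.3994]
```

View pics/w2.png

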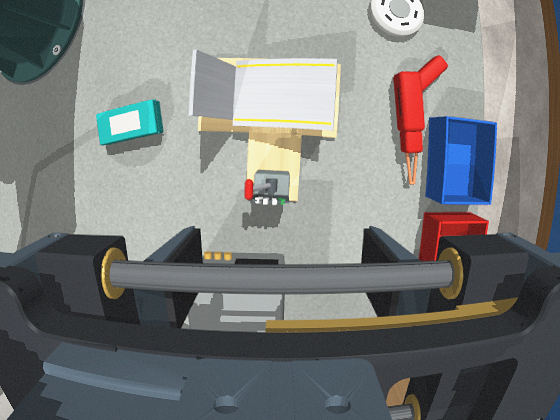

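The masks fit red and blue well; white needs a higher threshold (seen at about (340,60) in w1). The ramp view shows the backstop at left (210,85), the ramp surface spanning (237–337, 60–128), and the lever housing (270,185) with the red tip at (249,190).

```bash
sed -i 's/g>150/g>215/' h.py
python3 - <<'E'
from h import *
im=cv2.imread('pics/w1.png'); c=np.load('pics/w1.png.npy',allow_pickle=True).item()
m=hmask(im,'white',(340,60)); print(m.sum()); q=onz(c,[(340,60)],.032)[0]
v,f=fit(c,m,DIM['white'],[q[0],q[1],-40]); print(v,f)
im=cv2.imread('pics/w2.png')
a=cv2.resize(im[40:215,180:350],None,fx=4.5,fy=3.4286*1.0,interpolation=cv2.INTER_CUBIC)
a=cv2.resize(im[40:215,180:350],None,fx=3.4,fy=3.4,interpolation=cv2.INTER_CUBIC)
for t in range(180,350,10): cv2.line(a,(int((t-180)*3.4),0),(int((t-180)*3.4),6 if t%50 else 16),(0,0,255),1)
for t in range(40,215,10): cv2.line(a,(0,int((t-40)*3.4)),(6 if t%50 else 16,int((t-40)*3.4)),(0,0,255),1)
cv2.imwrite('pics/w2c.png',a)
E
```

```text
2700
[  0.6378   0.2815 -38.5494] 0.12491433106085204
```

View pics/w2c.png

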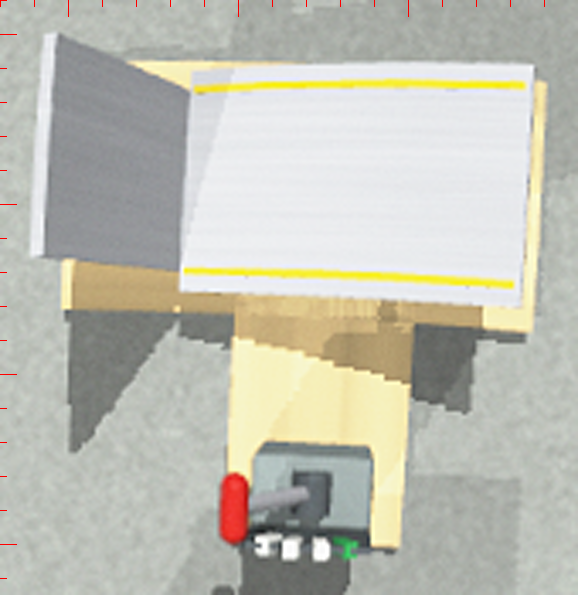

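```bash
cat >> h.py <<'E'
def rampT(v,slope=.31):
    Rr=R.from_euler('z',v[2],degrees=True)*R.from_euler('y',-slope); return Rr,np.array([v[0],v[1],.034])
E
python3 - <<'E'
from h import *
from scipy.optimize import least_squares
c=np.load('pics/w2.png.npy',allow_pickle=True).item()
P=np.array([[.165,.055,0],[.165,-.055,0],[0,.055,0],[0,-.055,0],[0,.045,.12],[0,-.045,.12],[0,.045,0],[0,-.045,0]])
q=np.array([[533,67],[521,305],[191,71],[181,291],[56,34],[43,257],[189,91],[182,270]])/3.4+[180,40]-.35
def f(v):
    Rr,p=rampT(v); return (proj(c,Rr.apply(P)+p)-q).ravel()
s=least_squares(f,[.49,-.21,0]); print('3dof',s.x); print(s.fun.reshape(-1,2))
f5=lambda v: (lambda Rr,p:(proj(c,Rr.apply(P)+p+[0,0,v[3]])-q).ravel())(*rampT(v,v[4]))
s5=least_squares(f5,[*s.x,0,.31]); print('5dof',s5.x)
v=s.x; r=R.from_euler('z',v[2],degrees=True); piv=lambda dx:np.array([v[0],v[1],0])+r.apply([dx,-.145,.07])
def g(u):  # pivot xy along ramp frame, tip
    P=r.apply([[u[0],-.145+u[1],.07],[u[0]-.06*np.sin(.525),-.145+u[1],.07+.06*np.cos(.525)]])+[v[0],v[1],0]
    return (proj(c,P[1:])-(np.array([[235,508]])/3.4+[180,40]-.35)).ravel()
u=least_squares(g,[.05,0]).x; print('pivot in ramp-level frame',u, 'world',r.apply([u[0],-.145+u[1],.07])+[v[0],v[1],0])
print('tip world',r.apply([u[0]-.06*np.sin(.525),-.145+u[1],.07+.06*np.cos(.525)])+[v[0],v[1],0])
# white refine: use white case's own mask with edges
im=cv2.imread('pics/w1.png'); print(im[0:110:6,300:390:8].min(2))
cw=np.load('pics/w1.png.npy',allow_pickle=True).item()
print(onz(cw,[(329,24.5),(379.5,67),(357,95),(303,52.5)],.032))
E
```

```text
3dof [ 0.4709 -0.2261 -3.0642]
[[ 0.2623 -0.987 ]
 [ 0.0898  0.5669]
 [ 0.1321 -0.1268]
 [-0.3969  0.2669]
 [ 0.0301 -0.18  ]
 [-0.0372  0.242 ]
 [ 0.3545 -0.253 ]
 [-0.4303  0.4192]]
5dof [ 0.4707 -0.2258 -3.0822 -0.0023  0.3118]
pivot in ramp-level frame [0.0697 0.0004] world [ 0.5327 -0.3742  0.07  ]
tip world [ 0.5027 -0.3726  0.1219]
[[115 191 186 186 181 183 180 181 189 166 172 188]
 [187 195 182 180 186 179 186 186 188 164 184 191]
 [187 181 183 180 182 181 183 200 192 191 186 187]
 [185 182 183 186 184 163 190 186 185 179 192 184]
 [192 184 184 183 164 166 166 186 184 191 188 200]
 [179 190 181 247 247 166 171 175 180 188 193 201]
 [190 185 227 247 247 247 164 174 191 186 190 187]
 [188 191 247 247 247 247 248 168 172 187 201 191]
 [187 248 247 247 246 246 247 248 184 175 194 193]
 [174 248 247 246 247 246 245 247 249 169 173 191]
 [162 142 248 247 246 246 245 246 247 251 171 187]
 [113 116 101 247 247 246 246 246 247 247 209 194]
 [111 122 101  99 247 247 245 247 247 247 197 186]
 [171 135 100 116  90 247 247 247 247 109 194 201]
 [172 169  99 117 117  96 247 247 249 199 185 187]
 [173 162 163 116 120 116 132 247 121 194 187 192]
 [166 174 182 183 129 123 113  55 188 188 184 196]
 [174 167 190 186 185 113 123 158 196 192 185 194]
 [175 189 188 189 177 189 115 181 193 192 194 193]]
[[0.617  0.3294 0.032 ]
 [0.69   0.2692 0.032 ]
 [0.6562 0.2253 0.032 ]
 [0.5796 0.2846 0.032 ]]
```

Run:
```python
from h import *
im=cv2.imread('pics/w1.png'); c=np.load('pics/w1.png.npy',allow_pickle=True).item()
m=hmask(im,'white',(340,60)); q=onz(c,[(340,60)],.032)[0]
v,f=fit(c,m,(.1,.06,.0005),[q[0],q[1],-40],z=.032); print(m.sum(),v,f)
h=hull(c,(R.from_euler('z',v[2],degrees=True),np.array([v[0],v[1],.032])),(.1,.06,.0005)); print(h.reshape(-1,2))
print(cv2.minAreaRect(np.argwhere(m)[:,::-1].astype(np.float32)))
# red by top-of-box check from patch centre
for n,p in(('red',(208,69)),('blue',(351,190))):
    x,y,_,_=0,0,0,0
    g=(im.min(2)>190).astype(np.uint8); k,l,st,ce=cv2.connectedComponentsWithStats(g); i=l[p[1],p[0]]; print(n,st[i],ce[i],onz(c,[ce[i]],DIM[n][2]))
# target for red grasp
v=[.4709,-.2261,-3.06]; Rr,p=rampT(v)
for n,x,z in(('red',.07,0),('blue',.06,.04),('white',.05,.076)):
    tool=R.from_matrix(Rr.as_matrix()@np.array([[0,1,0],[1,0,0],[0,0,-1.]]))
    print(n,Rr.apply([x,0,z+.005])+p,tool.as_euler('xyz',degrees=True))
```

```text
2700 [  0.635    0.2783 -38.3734] 0.0324438932671921
[[381.3929  66.1046]
 [356.6522  95.9805]
 [356.5738  96.0193]
 [301.2909  51.702 ]
 [301.3112  51.6158]
 [327.2222  22.1674]]
((341.6585388183594, 58.92682647705078), (70.59054565429688, 39.04344177246094), 38.65980911254883)
red [ 183   55   51   29 1102] [207.9555  69.1416] [[0.4473 0.2614 0.04  ]]
blue [338 168  27  45 939] [350.8882 189.8051] [[0.6493 0.089  0.036 ]]
red [ 0.5359 -0.2296  0.0601] [162.2383   0.      86.94  ]
blue [ 0.5143 -0.2284  0.0952] [162.2383   0.      86.94  ]
white [ 0.4938 -0.2273  0.1264] [162.2383   0.      86.94  ]
```

Ramp and case fits agree to 1–2 mm, and the patch centres agree with the fitted cases. Going to red first, at tool yaw about 94°.

>>> move_arm(deltas=[-0.0125,-0.06,0.02,0,0,-10.5,100,-0.025,-0.12,0.04,0,0,-21,100,-0.0375,-0.18,0.06,0,0,-31.5,100,-0.05,-0.24,0.08,0,0,-42,100,-0.0625,-0.3,0.1,0,0,-52.5,100,-0.075,-0.36,0.12,0,0,-63,100,-0.0875,-0.42,0.14,0,0,-73.5,100,-0.1,-0.48,0.16,0,0,-84,100])

```text
clock: 3.0
tcp_pos: [0.4536, 0.1011, 0.2422]
tcp_rot: [-179.8, 0.1, 84.1]
force: [0.5, 0.1, -0.1]
grip_width: 1.005
```

Run:
```python
from h import *
print(tcp()[0],tcp()[2]['tcp_rot']);print(delta([.4463,.2624,.10],down(93.7)));print(delta([.4463,.2624,.005],down(93.7)))
```

```text
[0.4536 0.1011 0.2422] [-179.8019    0.1021   84.0572]
(array([ 0.16  , -0.0235,  0.142 ]), array([-0.2062,  0.0852, -9.643 ]))
(array([ 0.1601, -0.0232,  0.237 ]), array([-0.2062,  0.0852, -9.643 ]))
```

>>> move_arm(deltas=[0.055,-0.008,0.04,-0.2,0.1,-4,100,0.11,-0.016,0.08,-0.2,0.1,-8,100,0.155,-0.0235,0.12,-0.2,0.1,-9.6,100,0.16,-0.0235,0.142,-0.2,0.1,-9.6,100,0.16,-0.0235,0.142,-0.2,0.1,-9.6,100])

```text
clock: 3.62
tcp_pos: [0.4451, 0.262, 0.0974]
tcp_rot: [-179.7, 0.1, 93.7]
force: [-0.3, 0.9, 0.7]
grip_width: 0.997
```

Run:
```python
from h import *
im,c=snap('wrist','w3.png')
print(tcp()[0],tcp()[2]['tcp_rot']);print(delta([.4463,.2624,.005],down(93.7)))
h=hull(c,(R.from_euler('z',3.7,degrees=True),np.array([.4463,.2624,.02])),DIM['red'])
cv2.polylines(im,[h.astype(np.int32)],1,(0,255,0),1); cv2.imwrite('pics/w3o.png',im)
hsv=cv2.cvtColor(im,cv2.COLOR_BGR2HSV); print(h.reshape(-1,2))
try:
    m,st,ce=blob(cv2.imread('pics/w3.png'),'red',h.reshape(-1,2).mean(0)); print(st,ce)
except Exception as e: print(e)
```

```text
[0.446  0.2618 0.099 ] [-179.8386    0.0588   93.6604]
(array([0.0007, 0.0006, 0.094 ]), array([-0.1614,  0.0587, -0.0397]))
[[325.1197 132.5894]
 [318.9669 311.8403]
 [244.8098 311.7299]
 [239.1805 132.476 ]]
[ 239  133   84  132 6864] [281.0686 183.9521]
```

The predicted red outline matches the image to about 1–2 px. Descending and gripping.

>>> move_arm(deltas=[0.0007,0.0006,0.05,-0.2,0,0,100,0.0007,0.0006,0.085,-0.2,0,0,100,0.0007,0.0006,0.094,-0.2,0,0,100,0.0007,0.0006,0.094,-0.2,0,0,100,0.0007,0.0006,0.094,-0.2,0,0,0,0.0007,0.0006,0.094,-0.2,0,0,0,0.0007,0.0006,0.094,-0.2,0,0,0,0.0007,0.0006,0.094,-0.2,0,0,0])

```text
clock: 4.68
tcp_pos: [0.4464, 0.2626, 0.0054]
tcp_rot: [179.9, 0.1, 93.7]
force: [-1.9, -2.0, 6.7]
grip_width: 0.657
```

>>> move_arm(deltas=[0,0,-0.01,0,0,0,0,0,0,-0.05,0,0,0,0,0,0,-0.1,0,0,0,0,0,0,-0.15,0,0,0,0,0,0,-0.2,0,0,0,0,0,0,-0.2,0,0,0,0])

```text
clock: 5.42
tcp_pos: [0.4479, 0.2636, 0.2094]
tcp_rot: [179.6, -0.1, 93.7]
force: [0.7, -0.5, -3.3]
grip_width: 0.654
```

```bash
cat >> h.py <<'E'
V=[.4709,-.2261,-3.06]
def onramp(x,z,y=0):
    Rr,p=rampT(V); return Rr.apply([x,y,z])+p, R.from_matrix(Rr.as_matrix()@np.array([[0,1,0],[1,0,0],[0,0,-1.]]))
def rp(pt):
    Rr,p=rampT(V); return Rr.inv().apply(np.array(pt)-p)
E
python3 - <<'E'
from h import *
p,r,s=tcp(); print(s['clock'],p,s['tcp_rot'],s['force'],s['grip_width'])
for x,z in((.085,.13),(.078,.06),(.078,.007)):
    t=onramp(x,z); print(t[0],*delta(*t))
E
```

```text
5.425 [0.4479 0.2636 0.2094] [179.5985  -0.101   93.6823] [ 0.684  -0.5446 -3.2955] 0.6543331549112202
[ 0.5121 -0.2283  0.1837] [-0.4951  0.0324  0.0251] [-17.346   -1.1683   6.6673]
[ 0.5268 -0.2291  0.1149] [-0.4969  0.0465  0.094 ] [-17.346   -1.1683   6.6673]
[ 0.5429 -0.23    0.0645] [-0.4989  0.0622  0.1445] [-17.346   -1.1683   6.6673]
```

>>> move_arm(deltas=[-0.055,0.004,-0.005,-2.5,0,0.8,0,-0.11,0.008,-0.005,-5,0,1.6,0,-0.17,0.012,-0.005,-8,0,2.5,0,-0.23,0.016,-0.005,-11,-0.5,3.5,0,-0.29,0.02,-0.005,-14,-1,4.5,0,-0.35,0.024,-0.005,-17.3,-1.2,5.5,0,-0.41,0.028,-0.005,-17.3,-1.2,6.7,0,-0.46,0.032,-0.005,-17.3,-1.2,6.7,0])

```text
clock: 6.42
tcp_pos: [0.5082, -0.1953, 0.2127]
tcp_rot: [162.4, -0.0, 86.8]
force: [0.9, 0.7, -2.9]
grip_width: 0.654
```

Run:
```python
from h import *
p,r,s=tcp(); print(s['clock'],p,s['tcp_rot'],s['joint_pos'])
for x,z in((.085,.13),(.08,.04),(.08,.009)):
    t=onramp(x,z); print(t[0],*delta(*t))
```

```text
6.425 [ 0.5082 -0.1953  0.2127] [162.3664  -0.0123  86.8298] [ -26.9403    1.3223  126.1118   11.7431   36.9311 -122.2008]
[ 0.5121 -0.2283  0.1837] [-0.0328 -0.0033  0.0293] [-0.1281  0.0218 -0.1087]
[ 0.5348 -0.2295  0.0965] [-0.0327 -0.0081  0.1193] [-0.1281  0.0218 -0.1087]
[ 0.5442 -0.23    0.067 ] [-0.0327 -0.008   0.1503] [-0.1281  0.0218 -0.1087]
```

>>> move_arm(deltas=[-0.03,-0.003,0.01,-0.1,0,-0.1,0,-0.033,-0.0035,0.03,-0.1,0,-0.1,0,-0.033,-0.0065,0.08,-0.1,0,-0.1,0,-0.0327,-0.008,0.12,-0.1,0,-0.1,0,-0.0327,-0.008,0.142,-0.1,0,-0.1,0,-0.0327,-0.008,0.15,-0.1,0,-0.1,0,-0.0327,-0.008,0.15,-0.1,0,-0.1,0])

```text
clock: 7.3
tcp_pos: [0.5437, -0.2297, 0.0668]
tcp_rot: [162.3, -0.0, 86.9]
force: [-0.4, -0.4, -2.5]
grip_width: 0.653
```

Run:
```python
from h import *
im,c=snap('wrist','w4.png')
p,r,s=tcp(); print(s['clock'],p,rp(p),s['tcp_rot'],s['force'])
Rr,o=rampT(V); q=rp(p); h=hull(c,(Rr,Rr.apply(q+[0,0,.015])+o),DIM['red'])
cv2.polylines(im,[h.astype(np.int32)],1,(0,255,0),1)
h=proj(c,Rr.apply([[0,.055,0],[.165,.055,0],[.165,-.055,0],[0,-.055,0]])+o); cv2.polylines(im,[h.reshape(-1,1,2).astype(np.int32)],1,(255,0,255),1)
h=proj(c,Rr.apply([[0,.045,0],[0,.045,.12],[0,-.045,.12],[0,-.045,0]])+o); cv2.polylines(im,[h.reshape(-1,1,2).astype(np.int32)],1,(0,255,255),1)
cv2.imwrite('pics/w4o.png',im)
```

```text
7.35 [ 0.544  -0.2299  0.0675] [0.0799 0.0001 0.0096] [162.274    0.0142  86.9265] [ 0.4652  0.2109 -2.2313]
```

View pics/w4o.png

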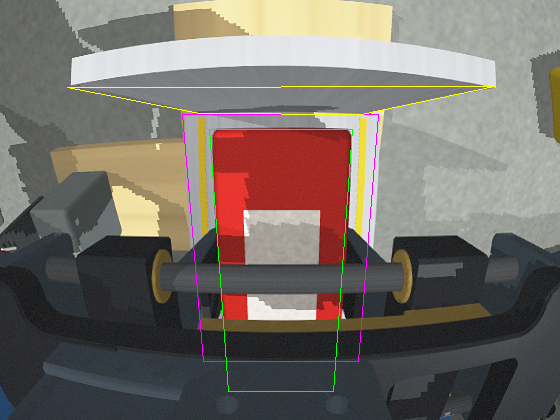

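The case is 4 mm above the ramp with about 10 mm to the backstop; green (case) fits. The ramp model looks a few px left of the real ramp, so I'll measure the stripes against the case edges.

Run:
```python
from h import *
im=cv2.imread('pics/w4.png'); c=np.load('pics/w4.png.npy',allow_pickle=True).item(); hsv=cv2.cvtColor(im,cv2.COLOR_BGR2HSV)
Rr,o=rampT(V)
def onp(px,z): # ray with plane ramp z
    d=Rr.inv().apply(rays(c,px)); a=Rr.inv().apply(c['cam_to_world'][:3,3]-o); return a+d*((z-a[2])/d[:,2])[:,None]
for r in range(120,225,12):
    y=cv2.inRange(hsv[r:r+1],(18,120,80),(35,255,255))[0]; red=blob(im,'red',(280,180))[0][r]
    a=np.flatnonzero(y[185:215])+185; b=np.flatnonzero(y[345:380])+345; k=np.flatnonzero(red)
    if len(a)and len(b): 
        L=onp([(a.mean(),r)],0)[0];G=onp([(b.mean(),r)],0)[0]; print(r,a.mean(),b.mean(),L[:2],G[:2],'mid',(L+G)[1]/2, 'red',k[[0,-1]] if len(k) else None, onp([(k[0],r),(k[-1],r)],.048)[:,1] if len(k) else '')
col=im[95:135,281].astype(int); print(col.tolist()[::2])
```

```text
120 201.0 363.0 [ 0.0034 -0.0445] [0.0034 0.0457] mid 0.0006013552850721547 red None 
132 201.0 362.5 [ 0.0102 -0.0445] [0.0101 0.0455] mid 0.00046053575066879945 red [214 348] [-0.0271  0.0273]
144 201.5 362.0 [ 0.017  -0.0444] [0.0169 0.0453] mid 0.00046452354977566737 red [213 350] [-0.0276  0.0282]
156 201.5 361.5 [ 0.0237 -0.0446] [0.0237 0.0452] mid 0.0003227391413567482 red [213 350] [-0.0277  0.0283]
168 202.0 361.5 [ 0.0305 -0.0445] [0.0305 0.0455] mid 0.0004730392501885866 red [214 349] [-0.0274  0.028 ]
180 202.5 361.0 [ 0.0374 -0.0445] [0.0373 0.0454] mid 0.00047741116351196836 red [214 349] [-0.0276  0.0282]
192 203.0 360.5 [ 0.0443 -0.0445] [0.0443 0.0455] mid 0.0004819376751155173 red [214 349] [-0.0278  0.0284]
204 203.5 359.5 [ 0.0513 -0.0445] [0.0513 0.0452] mid 0.00033704796398986367 red [215 348] [-0.0276  0.0282]
216 204.0 358.5 [ 0.0584 -0.0446] [0.0584 0.045 ] mid 0.00018989944204741982 red [215 347] [-0.0278  0.028 ]
[[127, 122, 122], [130, 126, 126], [128, 126, 124], [131, 127, 125], [129, 127, 125], [112, 111, 110], [94, 92, 91], [95, 90, 92], [101, 100, 100], [147, 144, 142], [148, 144, 142], [146, 142, 141], [146, 143, 143], [148, 145, 144], [144, 143, 140], [142, 140, 138], [118, 115, 117], [22, 30, 139], [36, 38, 157], [38, 46, 162]]
```

Centring is within 0.3 mm of the stripes' middle, and the backstop foot is at x≈0. Lowering a little and sliding to the backstop.

>>> move_arm(deltas=[0.0002,0,0.002,0,0,0,0,0.0002,-0.004,0.003,0,0,0,0,0.0002,-0.007,0.003,0,0,0,0,0.0002,-0.009,0.003,0,0,0,0,0.0002,-0.0105,0.003,0,0,0,0])

```text
clock: 7.98
tcp_pos: [0.5352, -0.2294, 0.0617]
tcp_rot: [162.2, 0.0, 86.9]
force: [5.5, 3.6, -0.8]
grip_width: 0.655
```

>>> move_arm(deltas=[0,-0.001,0.001,0,0,0,0,0,-0.001,0.002,0,0,0,0,0,-0.001,0.003,0,0,0,0])

```text
clock: 8.35
tcp_pos: [0.5358, -0.2298, 0.0602]
tcp_rot: [162.1, 0.1, 86.9]
force: [-19.6, 5.6, 43.9]
grip_width: 0.657
```

Run:
```python
from h import *
p,r,s=tcp(); print(s['clock'],p,rp(p),s['force'],rampT(V)[0].inv().apply(s['force']))
```

```text
8.35 [ 0.5358 -0.2298  0.0602] [ 0.0699 -0.0003  0.0051] [-19.5917   5.647   43.8587] [-5.5388  4.5931 47.8281]
```

>>> move_arm(deltas=[0,0,-0.0005,0,0,0,0,0,-0.0015,-0.0005,0,0,0,0,0,-0.0015,-0.0005,0,0,0,0])

```text
clock: 8.72
tcp_pos: [0.5355, -0.2301, 0.0609]
tcp_rot: [162.0, 0.1, 86.9]
force: [8.1, 2.8, 4.1]
grip_width: 0.655
```

Run:
```python
from h import *
p,r,s=tcp(); print(s['clock'],p,rp(p),s['force'],rampT(V)[0].inv().apply(s['force']))
```

```text
8.725 [ 0.5355 -0.2301  0.0609] [ 0.0698 -0.0006  0.0059] [8.1452 2.8247 4.0971] [8.8521 3.2555 1.4666]
```

>>> move_arm(deltas=[0.0008,-0.001,0.0005,0.2,0,0,0,0.0008,-0.0015,0.0005,0.2,0,0,0,0.0008,-0.001,0.0005,0.2,0,0,85,0.0008,0,0,0.2,0,0,95,0.0008,0,0,0.2,0,0,95,0.0008,0.001,-0.04,0.2,0,0,95,0.0008,0.001,-0.09,0.2,0,0,95,0.0008,0.001,-0.13,0.2,0,0,95])

```text
clock: 9.72
tcp_pos: [0.4957, -0.227, 0.1863]
tcp_rot: [162.2, 0.1, 86.9]
force: [-0.1, -0.3, -0.4]
grip_width: 0.951
```

```bash
cat >> h.py <<'E'
def onp(c,px,z):
    Rr,o=rampT(V); d=Rr.inv().apply(rays(c,px)); a=Rr.inv().apply(c['cam_to_world'][:3,3]-o); return a+d*((z-a[2])/d[:,2])[:,None]
E
python3 - <<'E'
from h import *
im,c=snap('wrist','w5.png'); p,r,s=tcp(); print(s['clock'],p,rp(p),s['force'],s['grip_width'])
m,st,ce=blob(im,'red',proj(c,rampT(V)[0].apply([.05,0,.04])+rampT(V)[1])[0]); print(st,ce)
hsv=cv2.cvtColor(im,cv2.COLOR_BGR2HSV)
for r in range(st[1]-2,st[1]+st[3],14):
    k=np.flatnonzero(m[r])
    if len(k)>20:
        e=onp(c,[(k[0]-.5,r),(k[-1]+.5,r)],.04); print(r,e[:,:2].ravel(),'mid',e[:,1].mean())
col=np.flatnonzero(m[:,int(ce[0])-40:int(ce[0])+40].sum(1)>60); print('top row',col[0],onp(c,[(ce[0],col[0]-.5)],.04))
print(delta([.6497,.0889,.20],down(9.4)))
E
```

```text
9.775 [ 0.4965 -0.2278  0.1906] [ 0.0722 -0.0003  0.1413] [ 5.4917 -1.8326  4.4002] 0.9561234972946716
[ 246  131   71  134 6037] [280.9667 188.6987]
143 [ 0.01   -0.0292  0.01    0.0291] mid -5.2568471187952603e-05
157 [ 0.0216 -0.0293  0.0216  0.0292] mid -5.3986410963406326e-05
171 [ 0.0333 -0.0295  0.0333  0.0294] mid -5.6041065008343924e-05
185 [ 0.0451 -0.0289  0.0451  0.0288] mid -5.817952111129669e-05
199 [ 0.057  -0.0291  0.057   0.029 ] mid -6.155391482108238e-05
213 [ 0.0692 -0.0294  0.0692  0.0293] mid -6.563209167114413e-05
227 [ 0.0816 -0.0289  0.0816  0.0288] mid -6.986511760259141e-05
241 [ 0.0943 -0.0293  0.0943  0.0291] mid -7.545513165251039e-05
255 [ 0.1075 -0.0297  0.1074  0.0287] mid -0.0005269332418554543
top row 132 [[ 0.0008 -0.0001  0.04  ]]
(array([0.3245, 0.1323, 0.0318]), array([ 15.325 , -11.9934,  76.8177]))
```

Red is seated (end at x≈0.8 mm, middle at −0.06 mm, square). Next, blue.

>>> move_arm(deltas=[0.0406,0.0165,-0.01,1.92,-1.5,9.6,100,0.0811,0.033,-0.01,3.84,-3,19.2,100,0.1217,0.0496,-0.01,5.75,-4.5,28.8,100,0.1623,0.0662,0,7.66,-6,38.4,100,0.2028,0.0827,0.01,9.58,-7.5,48,100,0.2434,0.0992,0.02,11.5,-9,57.6,100,0.2839,0.1158,0.03,13.4,-10.5,67.2,100,0.3245,0.1323,0.0318,15.33,-12,76.8,100])

```text
clock: 10.78
tcp_pos: [0.6498, 0.0906, 0.1989]
tcp_rot: [178.5, -0.9, 16.6]
force: [-0.3, -0.2, 0.5]
grip_width: 0.996
```

Run:
```python
from h import *
p,r,s=tcp(); print(s['clock'],p,s['tcp_rot']); print(delta([.6497,.0889,.09],down(9.4)))
```

```text
10.775 [0.6498 0.0906 0.1989] [178.5278  -0.923   16.5893]
(array([-0.0023, -0.0012,  0.1089]), array([ 1.4123, -1.0141,  7.1769]))
```

>>> move_arm(deltas=[-0.0023,-0.0012,0.05,1.4,-1,7.2,100,-0.0023,-0.0012,0.095,1.4,-1,7.2,100,-0.0023,-0.0012,0.109,1.4,-1,7.2,100,-0.0023,-0.0012,0.109,1.4,-1,7.2,100])

```text
clock: 11.28
tcp_pos: [0.6495, 0.0888, 0.0897]
tcp_rot: [180.0, 0.0, 9.4]
force: [0.1, 0.5, 0.7]
grip_width: 1.002
```

Run:
```python
from h import *
im,c=snap('wrist','w6.png'); p,r,s=tcp(); print(s['clock'],p,s['tcp_rot']); print(delta([.6497,.0889,.005],down(9.4)))
h=hull(c,(R.from_euler('z',-80.6,degrees=True),np.array([.6497,.0889,.018])),DIM['blue']).reshape(-1,2); print(h)
m,st,ce=blob(im,'blue',h.mean(0)-[0,40]); print(st)
```

```text
11.325 [0.6503 0.0889 0.0909] [179.9866  -0.0609   9.3792]
(array([-0.0007, -0.0001,  0.0859]), array([ 0.0134, -0.0609, -0.0208]))
[[325.4948 144.7109]
 [319.9764 301.5442]
 [243.5642 301.4691]
 [238.3223 144.6404]
 [244.2884 143.2027]
 [319.5388 143.2636]]
[ 239  145   85  120 6209]
```

Blue's predicted outline matches (edges 238/325, top 144). Grip and lift.

>>> move_arm(deltas=[-0.0005,0,0.045,0,0,0,100,-0.0005,0,0.078,0,0,0,100,-0.0005,0,0.086,0,0,0,100,-0.0005,0,0.086,0,0,0,100,-0.0005,0,0.086,0,0,0,0,-0.0005,0,0.086,0,0,0,0,-0.0005,0,0.086,0,0,0,0,-0.0005,0,0.086,0,0,0,0])

```text
clock: 12.32
tcp_pos: [0.65, 0.0888, 0.0054]
tcp_rot: [180.0, -0.1, 9.4]
force: [-2.0, -1.1, 6.5]
grip_width: 0.655
```

>>> move_arm(deltas=[0,0,-0.01,0,0,0,0,0,0,-0.05,0,0,0,0,0,0,-0.11,0,0,0,0,0,0,-0.17,0,0,0,0,0,0,-0.22,0,0,0,0,0,0,-0.22,0,0,0,0])

```text
clock: 13.08
tcp_pos: [0.6517, 0.089, 0.2301]
tcp_rot: [180.0, -0.5, 9.4]
force: [-0.2, 0.6, -3.4]
grip_width: 0.657
```

Run:
```python
from h import *
p,r,s=tcp(); print(s['clock'],p,s['tcp_rot'],s['grip_width'],s['force']);
for x,z in((.08,.16),(.07,.05)):
    t=onramp(x,z); print(t[0],*delta(*t))
```

```text
13.075 [0.6517 0.089  0.2301] [179.9624  -0.4669   9.3789] 0.6565065627950569 [-0.2419  0.5934 -3.3561]
[ 0.4982 -0.2276  0.2108] [-0.2031  0.2873  0.0179] [-14.6076  11.649  -76.9428]
[ 0.5222 -0.2288  0.103 ] [-0.1805  0.2924  0.1259] [-14.6076  11.649  -76.9428]
```

>>> move_arm(deltas=[-0.0254,0.0359,0,-1.83,1.46,-9.62,0,-0.0508,0.0718,0,-3.65,2.91,-19.2,0,-0.0762,0.1077,0,-5.48,4.37,-28.9,0,-0.1016,0.1437,0,-7.3,5.82,-38.5,0,-0.127,0.1796,0,-9.13,7.28,-48.1,0,-0.1523,0.2155,0.005,-10.96,8.74,-57.7,0,-0.1777,0.2514,0.01,-12.78,10.19,-67.3,0,-0.2031,0.2873,0.018,-14.6,11.65,-76.9,0])

```text
clock: 14.08
tcp_pos: [0.5053, -0.2115, 0.2122]
tcp_rot: [163.5, -1.0, 81.9]
force: [0.4, 0.1, -3.9]
grip_width: 0.653
```

Run:
```python
from h import *
p,r,s=tcp(); print(s['clock'],p,rp(p),s['tcp_rot'])
for x,z in((.08,.10),(.07,.05)):
    t=onramp(x,z,.0002); print(t[0],*delta(*t))
```

```text
14.075 [ 0.5053 -0.2115  0.2122] [0.0864 0.0164 0.1595] [163.4979  -0.9937  81.9016]
[ 0.5165 -0.2283  0.1536] [-0.0161 -0.0037  0.0597] [-1.215   0.5352 -5.1073]
[ 0.5222 -0.2286  0.103 ] [-0.0165 -0.0126  0.11  ] [-1.215   0.5352 -5.1073]
```

>>> move_arm(deltas=[-0.016,-0.003,0.01,-1.2,0.5,-5.1,0,-0.016,-0.0037,0.055,-1.2,0.5,-5.1,0,-0.0163,-0.008,0.085,-1.2,0.5,-5.1,0,-0.0165,-0.0126,0.102,-1.2,0.5,-5.1,0,-0.0165,-0.0126,0.11,-1.2,0.5,-5.1,0,-0.0165,-0.0126,0.11,-1.2,0.5,-5.1,0])

```text
clock: 14.82
tcp_pos: [0.5223, -0.2286, 0.1029]
tcp_rot: [162.3, 0.0, 86.9]
force: [0.2, 1.2, -3.4]
grip_width: 0.657
```

Run:
```python
from h import *
im,c=snap('wrist','w7.png'); p,r,s=tcp(); q=rp(p); print(s['clock'],p,q,s['tcp_rot'],s['force'])
h=hull(c,(rampT(V)[0],rampT(V)[0].apply(q+[0,0,.013])+rampT(V)[1]),DIM['blue']).reshape(-1,2); print(h.round(1).tolist())
m,st,ce=blob(im,'blue',(281,170)); print(st)
for row in(150,180,210):
    k=np.flatnonzero(m[row]); e=onp(c,[(k[0]-.5,row),(k[-1]+.5,row)],q[2]+.031); print(e[:,:2].ravel(),e[:,1].mean())
hsv=cv2.cvtColor(im,cv2.COLOR_BGR2HSV)
for r in (126,144,168,192):
    y=cv2.inRange(hsv[r:r+1],(18,120,80),(35,255,255))[0]
    a=np.flatnonzero(y[185:275])+185; b=np.flatnonzero(y[290:380])+290
    if len(a)and len(b): print(r,onp(c,[(a.mean(),r)],0)[0][:2],onp(c,[(b.mean(),r)],0)[0][:2])
t=onramp(.07,.046,.0002);print(*delta(*t))
```

```text
14.875 [ 0.5226 -0.2288  0.1035] [0.0705 0.0001 0.0504] [162.2177   0.048   86.9344] [ 0.0885  0.1967 -3.1399]
[[350.6000061035156, 152.60000610351562], [334.6000061035156, 374.5], [227.39999389648438, 374.3999938964844], [211.60000610351562, 152.5], [225.60000610351562, 148.8000030517578], [336.70001220703125, 148.8000030517578]]
[  215   149   134   115 11436]
[ 0.0096 -0.0229  0.0095  0.0235] 0.0002979074123527804
[ 0.0226 -0.0285  0.0225  0.0291] 0.0003085616340594514
[ 0.036  -0.0286  0.036   0.0292] 0.00031953053970554257
144 [ 0.009  -0.0444] [0.0089 0.0456]
192 [ 0.0423 -0.0461] [0.0423 0.0467]
[ 0.0001 -0.0005  0.0044] [0.0206 0.0474 0.0093]
```

>>> move_arm(deltas=[0.0002,-0.002,0.002,0,0,0,0,0.0002,-0.005,0.004,0,0,0,0,0.0002,-0.008,0.004,0,0,0,0,0.0002,-0.01,0.004,0,0,0,0,0.0002,-0.0115,0.004,0,0,0,0])

```text
clock: 15.5
tcp_pos: [0.5133, -0.2282, 0.0966]
tcp_rot: [162.2, 0.1, 86.9]
force: [9.0, 2.9, -2.6]
grip_width: 0.661
```

Run:
```python
from h import *
p,r,s=tcp(); print(s['clock'],p,rp(p),s['tcp_rot'],rampT(V)[0].inv().apply(s['force']))
```

```text
15.5 [ 0.5133 -0.2282  0.0966] [0.0595 0.0001 0.0466] [162.151    0.0547  86.8841] [ 7.6034  3.3454 -5.1349]
```

>>> move_arm(deltas=[0,-0.0007,0.001,0,0,0,0,0,-0.0007,0.0018,0,0,0,0,0,-0.0007,0.0018,0,0,0,0])

```text
clock: 15.88
tcp_pos: [0.5138, -0.2286, 0.0954]
tcp_rot: [162.1, 0.1, 86.9]
force: [-2.9, 1.0, 11.4]
grip_width: 0.658
```

Run:
```python
from h import *
p,r,s=tcp(); print(s['clock'],p,rp(p),s['tcp_rot'],rampT(V)[0].inv().apply(s['force']))
```

```text
15.875 [ 0.5138 -0.2286  0.0954] [ 0.0597 -0.0002  0.0454] [162.0837   0.0798  86.8812] [ 0.6965  0.8472 11.7729]
```

>>> move_arm(deltas=[0.0003,-0.001,0,0.1,0,0,0,0.0003,-0.0015,0,0.1,0,0,0,0.0003,-0.001,0,0.1,0,0,85,0.0003,0,0,0.1,0,0,95,0.0003,0,0,0.1,0,0,95,0.0003,0.001,-0.04,0.2,0,0,95,0.0003,0.001,-0.09,0.2,0,0,95,0.0003,0.001,-0.13,0.2,0,0,95])

```text
clock: 16.88
tcp_pos: [0.4743, -0.226, 0.221]
tcp_rot: [162.3, 0.1, 86.9]
force: [0.5, -0.5, 0.3]
grip_width: 0.948
```

Run:
```python
from h import *
im,c=snap('wrist','w8.png'); p,r,s=tcp(); print(s['clock'],p,rp(p),s['force'],s['grip_width'])
for n,z,x in(('blue',.076,.05),('red',.04,.13)):
    m,st,ce=blob(im,n,proj(c,rampT(V)[0].apply([x,0,z])+rampT(V)[1])[0]); print(n,st,ce)
    for r in range(st[1]+8,st[1]+st[3],24):
        k=np.flatnonzero(m[r])
        if len(k)>20:
            e=onp(c,[(k[0]-.5,r),(k[-1]+.5,r)],z); print(r,e[:,:2].ravel(),'mid',e[:,1].mean())
    col=np.flatnonzero(m[:,260:300].sum(1)>20); print('rows',col[0],col[-1],onp(c,[(281,col[0]-.5),(281,col[-1]+.5)],z)[:,0])
print(delta([.635,.2783,.20],down(51.6)))
```

```text
16.925 [ 0.4751 -0.2268  0.2253] [ 0.0624 -0.0005  0.1809] [ 5.1049 -3.5128  5.2771] 0.9472597177381534
blue [ 247  145   70  120 5427] [281.2635 199.5801]
153 [ 0.0085 -0.029   0.0085  0.0294] mid 0.00017978224495715858
177 [ 0.0288 -0.0293  0.0288  0.0289] mid -0.0002371347027684892
201 [ 0.0495 -0.0289  0.0495  0.0293] mid 0.00019516276808363014
225 [ 0.0708 -0.0294  0.0708  0.0289] mid -0.00023582173826361755
249 [ 0.0931 -0.0292  0.093   0.0287] mid -0.00023779441607941522
rows 145 264 [0.0016 0.1079]
red [ 232  301   91   32 1503] [274.2522 314.2628]
309 [ 0.1767 -0.0434  0.1765  0.0416] mid -0.0009295824767430322
rows 304 319 [0.169  0.1897]
(array([0.5132, 0.1186, 0.0628]), array([17.4698, -5.2995, 35.0222]))
```

Blue is centred and square, with its end at x≈0–1.6 mm (within 1–2 px of contact); I'll recheck later. Next, white.

>>> move_arm(deltas=[0.057,0.0132,0,1.94,-0.6,3.9,95,0.114,0.0264,0,3.9,-1.2,7.8,95,0.171,0.0395,0,5.8,-1.8,11.7,95,0.228,0.0527,0.01,7.8,-2.4,15.6,95,0.285,0.0659,0.02,9.7,-3,19.5,100,0.342,0.079,0.035,11.6,-3.5,23.3,100,0.399,0.0922,0.045,13.6,-4.1,27.2,100,0.456,0.1054,0.055,15.5,-4.7,31.1,100])

```text
clock: 17.92
tcp_pos: [0.6172, 0.2241, 0.2029]
tcp_rot: [178.1, -0.5, 55.4]
force: [-0.1, 0.8, 1.1]
grip_width: 1.002
```

Run:
```python
from h import *
p,r,s=tcp(); print(s['clock'],p,s['tcp_rot']); print(delta([.635,.2783,.1],down(51.6)))
```

```text
17.925 [0.6172 0.2241 0.2029] [178.0878  -0.4905  55.4277]
(array([ 0.0539, -0.0195,  0.1028]), array([ 1.895 , -0.5542,  3.8192]))
```

>>> move_arm(deltas=[0.05,-0.018,0.01,1.9,-0.5,3.8,100,0.0539,-0.0195,0.06,1.9,-0.5,3.8,100,0.0539,-0.0195,0.098,1.9,-0.5,3.8,100,0.0539,-0.0195,0.103,1.9,-0.5,3.8,100,0.0539,-0.0195,0.103,1.9,-0.5,3.8,100])

```text
clock: 18.55
tcp_pos: [0.6355, 0.2784, 0.1006]
tcp_rot: [180.0, -0.1, 51.6]
force: [0.3, 0.0, 0.2]
grip_width: 1.001
```

Run:
```python
from h import *
im,c=snap('wrist','w9.png'); p,r,s=tcp(); print(s['clock'],p,s['tcp_rot']); print(delta([.635,.2783,.005],down(51.6)))
k=np.array([[-.05,-.03,0],[-.05,.03,0],[.05,.03,0],[.05,-.03,0]]); P=R.from_euler('z',-38.4,degrees=True).apply(k)+[.635,.2783,.032]; print(proj(c,P).round(1).tolist())
g=(im.min(2)>215).astype(np.uint8); 
for r in (170,185,200,215): 
    a=np.flatnonzero(g[r,200:360])+200; e=onz(c,[(a[0]-.5,r),(a[-1]+.5,r)],.032); print(r,a[[0,-1]],'mid',e.mean(0),np.linalg.norm(e[0]-e[1]))
n,l,st,ce=cv2.connectedComponentsWithStats(g); i=l[200,281]; print(st[i])
```

```text
18.6 [0.6359 0.2785 0.1014] [179.9547  -0.1417  51.6107]
(array([-0.0009, -0.0006,  0.0964]), array([ 0.0453, -0.1417,  0.0107]))
[[240.3, 157.2], [321.7, 157.3], [317.7, 281.8], [244.1, 281.7]]
170 [242 320] mid [0.6033 0.3035 0.032 ] 0.05849935345438337
185 [242 320] mid [0.6121 0.2965 0.032 ] 0.05895913349813779
200 [243 319] mid [0.6211 0.2894 0.032 ] 0.05798973571463029
215 [243 319] mid [0.6302 0.2821 0.032 ] 0.05862087248177443
[ 242  158   79  106 6295]
```

White matches too. Grip and lift.

>>> move_arm(deltas=[-0.0006,-0.0006,0.05,0,0,0,100,-0.0006,-0.0006,0.088,0,0,0,100,-0.0006,-0.0006,0.0964,0,0,0,100,-0.0006,-0.0006,0.0964,0,0,0,100,-0.0006,-0.0006,0.0964,0,0,0,0,-0.0006,-0.0006,0.0964,0,0,0,0,-0.0006,-0.0006,0.0964,0,0,0,0,-0.0006,-0.0006,0.0964,0,0,0,0])

```text
clock: 19.6
tcp_pos: [0.6354, 0.2787, 0.0055]
tcp_rot: [179.9, -0.2, 51.6]
force: [-1.1, -0.6, 7.0]
grip_width: 0.655
```

>>> move_arm(deltas=[0,0,-0.01,0,0,0,0,0,0,-0.05,0,0,0,0,0,0,-0.11,0,0,0,0,0,0,-0.17,0,0,0,0,0,0,-0.225,0,0,0,0,0,0,-0.23,0,0,0,0])

```text
clock: 20.35
tcp_pos: [0.6367, 0.279, 0.2408]
tcp_rot: [179.7, -0.5, 51.6]
force: [0.1, -0.3, -1.8]
grip_width: 0.658
```

Run:
```python
from h import *
p,r,s=tcp(); print(s['clock'],p,s['tcp_rot'],s['grip_width'],s['force']);
for x,z in((.07,.17),(.06,.09)):
    t=onramp(x,z,.0002); print(t[0],*delta(*t))
```

```text
20.35 [0.6367 0.279  0.2408] [179.7432  -0.5101  51.6178] 0.6584345304153187 [ 0.1039 -0.2647 -1.7836]
[ 0.4857 -0.2267  0.2173] [-0.4904  0.1956  0.02  ] [-16.7879   5.0623 -35.0939]
[ 0.5006 -0.2275  0.138 ] [-0.4825  0.2074  0.0994] [-16.7879   5.0623 -35.0939]
```

>>> move_arm(deltas=[-0.054,0.0217,0,-1.87,0.56,-3.9,0,-0.108,0.0434,0,-3.7,1.1,-7.8,0,-0.163,0.065,0,-5.6,1.7,-11.7,0,-0.218,0.087,0,-7.5,2.2,-15.6,0,-0.272,0.1087,0,-9.3,2.8,-19.5,0,-0.327,0.13,0,-11.2,3.4,-23.4,0,-0.381,0.152,0,-13,3.9,-27.3,0,-0.436,0.174,0,-14.9,4.5,-31.2,0])

```text
clock: 21.35
tcp_pos: [0.501, -0.1721, 0.237]
tcp_rot: [164.1, -0.6, 83.2]
force: [0.8, 0.5, -1.5]
grip_width: 0.657
```

Run:
```python
from h import *
p,r,s=tcp(); print(s['clock'],p,rp(p),s['tcp_rot'],s['grip_width'],s['force']);
for x,z in((.07,.17),(.06,.09)):
    t=onramp(x,z,.0002); print(t[0],*delta(*t))
```

```text
21.35 [ 0.501  -0.1721  0.237 ] [0.0878 0.0555 0.1851] [164.1265  -0.5631  83.1927] 0.6568150050038002 [ 0.8453  0.5079 -1.5065]
[ 0.4857 -0.2267  0.2173] [-0.0562 -0.0136  0.0161] [-1.869   0.5453 -3.75  ]
[ 0.5006 -0.2275  0.138 ] [-0.056  -0.021   0.0964] [-1.869   0.5453 -3.75  ]
```

>>> move_arm(deltas=[-0.05,-0.012,0.01,-1.9,0.5,-3.75,0,-0.0562,-0.0136,0.02,-1.9,0.5,-3.75,0,-0.056,-0.018,0.065,-1.9,0.5,-3.75,0,-0.056,-0.021,0.092,-1.9,0.5,-3.75,0,-0.056,-0.021,0.1,-1.9,0.5,-3.75,0,-0.056,-0.021,0.1,-1.9,0.5,-3.75,0])

```text
clock: 22.1
tcp_pos: [0.5016, -0.227, 0.1343]
tcp_rot: [162.3, 0.0, 86.9]
force: [-0.4, -0.3, -0.7]
grip_width: 0.653
```

Run:
```python
from h import *
im,c=snap('wrist','w10.png'); p,r,s=tcp(); q=rp(p); print(s['clock'],p,q,s['tcp_rot'],s['force'])
g=(im.min(2)>120).astype(np.uint8)
Rr,o=rampT(V); k=np.array([[-.05,-.03,.027],[-.05,.03,.027],[.05,.03,.027],[.05,-.03,.027]])+q; print('pred white top',proj(c,Rr.apply(k)+o).round(1).tolist())
print(im[140:200:3,281].min(1), im[180,200:240:2].min(1),im[180,325:365:2].min(1))
cv2.imwrite('pics/w10c.png',cv2.resize(im[60:240,150:410],None,fx=3,fy=3,interpolation=cv2.INTER_CUBIC))
print(*delta(*onramp(.0495,.0827,.0002)))
```

```text
22.15 [ 0.5019 -0.2273  0.135 ] [0.0603 0.0005 0.0868] [162.2011   0.0429  86.9475] [-0.0283 -0.1504 -2.635 ]
pred white top [[213.9, 174.4], [347.9, 174.5], [335.0, 357.1], [226.7, 357.0]]
[154 156 156 158  32  31  34  37  35  91 102 138 183 193 192 193 192 196
 198 195] [110 108 115 111 111 109 109 161 164 213 234 245 244 245 245 245 245 241
 197 194] [193 194 194 194 195 194 192 195 197 176 153 221 201 155 154 159 161 157
 157 156]
[-0.0003 -0.0108  0.0041] [0.0373 0.0385 0.0202]
```

View pics/w10c.png

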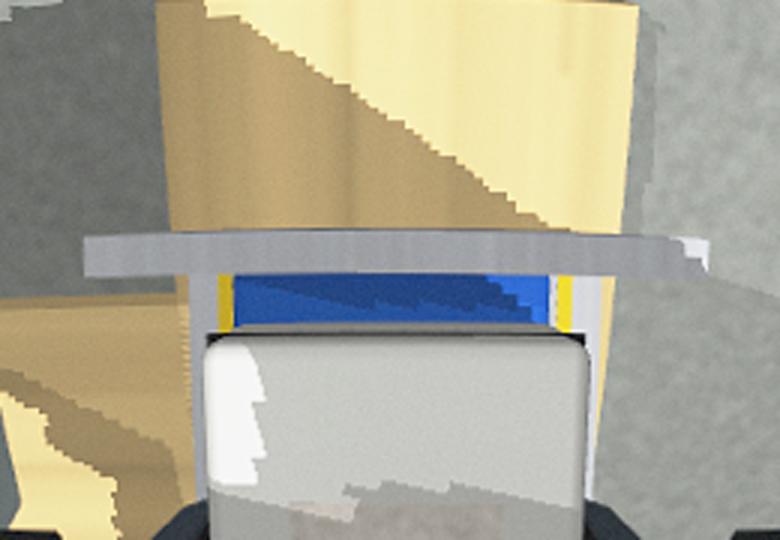

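White is held flat and centred above blue, about 10 mm from the backstop. Slide in and settle.

>>> move_arm(deltas=[-0.0003,-0.002,0.002,0,0,0,0,-0.0003,-0.005,0.0042,0,0,0,0,-0.0003,-0.008,0.0042,0,0,0,0,-0.0003,-0.01,0.0042,0,0,0,0,-0.0003,-0.0115,0.0042,0,0,0,0])

```text
clock: 22.78
tcp_pos: [0.4926, -0.2273, 0.1279]
tcp_rot: [162.1, 0.1, 86.9]
force: [9.1, 3.9, -1.5]
grip_width: 0.658
```

Run:
```python
from h import *
p,r,s=tcp(); print(s['clock'],p,rp(p),s['tcp_rot'],rampT(V)[0].inv().apply(s['force']))
```

```text
22.775 [ 0.4926 -0.2273  0.1279] [ 0.0494 -0.      0.0828] [162.1303   0.0524  86.9005] [ 8.0255  4.3902 -4.0946]
```

>>> move_arm(deltas=[0,-0.0007,0.001,0,0,0,0,0,-0.0007,0.002,0,0,0,0,0,-0.0007,0.002,0,0,0,0])

```text
clock: 23.15
tcp_pos: [0.4931, -0.2277, 0.1266]
tcp_rot: [162.1, 0.1, 86.9]
force: [-5.5, 1.5, 15.4]
grip_width: 0.653
```

Run:
```python
from h import *
p,r,s=tcp(); print(s['clock'],p,rp(p),s['tcp_rot'],rampT(V)[0].inv().apply(s['force']))
```

```text
23.15 [ 0.4931 -0.2277  0.1266] [ 0.0494 -0.0004  0.0814] [162.0686   0.0768  86.8969] [-0.616   1.1817 16.3171]
```

>>> move_arm(deltas=[0.0003,-0.001,-0.0003,0.1,0,0,0,0.0003,-0.0015,-0.0003,0.1,0,0,0,0.0003,-0.001,0,0.1,0,0,85,0.0003,0,0,0.1,0,0,95,0.0003,0,0,0.1,0,0,95,0.0003,0.001,-0.04,0.2,0,0,95,0.0003,0.001,-0.09,0.2,0,0,95,0.0003,0.001,-0.13,0.2,0,0,95])

```text
clock: 24.15
tcp_pos: [0.4535, -0.2251, 0.2522]
tcp_rot: [162.3, 0.1, 86.9]
force: [0.6, 0.8, 0.3]
grip_width: 0.949
```

Run:
```python
from h import *
im,c=snap('wrist','w11.png'); p,r,s=tcp(); print(s['clock'],p,rp(p),s['force'],s['grip_width'])
Rr,o=rampT(V)
for k,(L,z) in enumerate(((.1,.108),(.12,.076),(.14,.04))):
    q=proj(c,Rr.apply([[0,-.03,z],[0,.03,z],[L,.03,z],[L,-.03,z]])+o); print(q.round(1).tolist())
snap('scene','s11.png'); sc=cv2.imread('pics/s11.png')
a=cv2.resize(im[100:300,190:370],None,fx=3,fy=3,interpolation=cv2.INTER_CUBIC)
b=cv2.resize(sc[215:345,95:180+70],None,fx=4,fy=4,interpolation=cv2.INTER_CUBIC)[:600,:600]
print(a.shape,b.shape); b=cv2.resize(sc[230:330,120:230],None,fx=2,fy=2)
o=np.zeros((600,800,3),np.uint8); o[:,:540]=a; o[:200,560:780]=b; cv2.imwrite('pics/w11c.png',o)
```

```text
24.2 [ 0.4542 -0.226   0.2567] [ 0.0521 -0.0008  0.2171] [ 4.6248 -3.4602  5.4471] 0.9506428387910896
[[246.1, 154.8], [316.9, 154.8], [314.1, 265.0], [248.8, 264.9]]
[[249.8, 152.7], [313.3, 152.7], [310.5, 270.8], [252.4, 270.7]]
[[253.1, 150.8], [310.1, 150.8], [307.5, 273.9], [255.6, 273.8]]
(600, 540, 3) (520, 600, 3)
```

View pics/w11c.png

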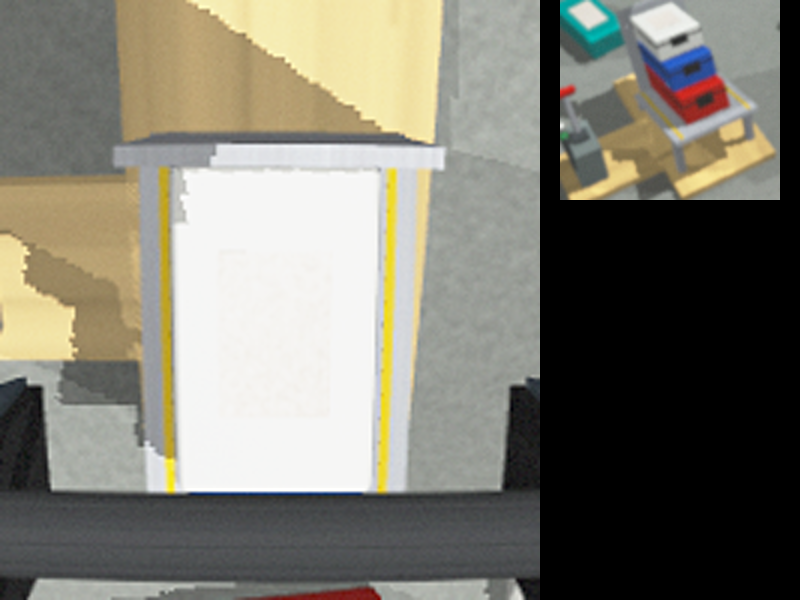

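The stack is in place: red, blue, white, stepped at the front and flush at the backstop, with stripes visible symmetrically on both sides. Next is the lever: push its tip with closed fingers, one notch at a time.

```bash
cat >> h.py <<'E'
PIV=np.array([.5327,-.3742,.07]); RL=R.from_euler('z',-3.06,degrees=True)
def lev(th,gap=0,z=.112): # tcp for closed-finger face at distance gap before tip at angle th
    x=.06*np.sin(th-.525)-.006-.0135-gap; q=PIV+RL.apply([x,.010,0]); q[2]=z; return q,down(-3.06)
def tip(th): return PIV+RL.apply([.06*np.sin(th-.525),0,.06*np.cos(th-.525)])
E
python3 - <<'E'
from h import *
print(tcp()[0]); print(lev(0,.03)[0],*delta(*lev(0,.03,.26)))
E
```

```text
[ 0.4548 -0.226   0.2547]
[ 0.4538 -0.36    0.112 ] [-0.1338  0.0075 -0.0026] [ 14.3472 -13.9339  89.1655]
```

>>> move_arm(deltas=[-0.02,0.001,-0.01,1.65,-1.6,10.25,0,-0.04,0.002,-0.015,3.3,-3.2,20.5,0,-0.06,0.003,-0.015,4.95,-4.8,30.8,0,-0.08,0.004,-0.015,6.6,-6.4,41,0,-0.1,0.005,-0.01,8.25,-8,51.3,0,-0.12,0.006,-0.005,9.9,-9.6,61.5,0,-0.13,0.007,-0.003,11.55,-11.2,71.8,0,-0.1338,0.0075,-0.0026,13.2,-12.8,82,0])

```text
clock: 25.25
tcp_pos: [0.4536, -0.3601, 0.2586]
tcp_rot: [178.9, -0.9, 3.8]
force: [-0.2, 0.5, 0.4]
grip_width: 0.106
```

Run:
```python
from h import *
p,r,s=tcp(); print(s['clock'],p,s['tcp_rot'],s['grip_width'],s['joint_pos']); print(delta(*lev(0,.03)))
```

```text
25.25 [ 0.4536 -0.3601  0.2586] [178.9099  -0.9337   3.7738] 0.10617851860361466 [-40.6949   7.2356 112.6982  -0.1452  58.6363 -44.3859]
(array([-0.0022, -0.003 ,  0.1466]), array([ 1.0331, -0.9976,  6.8246]))
```

>>> move_arm(deltas=[-0.001,-0.001,0.04,1,-1,6.8,0,-0.0022,-0.003,0.09,1,-1,6.8,0,-0.0022,-0.003,0.135,1,-1,6.8,0,-0.0022,-0.003,0.1466,1,-1,6.8,0,-0.0022,-0.003,0.1466,1,-1,6.8,0])

```text
clock: 25.88
tcp_pos: [0.4538, -0.3598, 0.1118]
tcp_rot: [-180.0, 0.0, -3.0]
force: [-0.0, -0.3, 1.6]
grip_width: 0.003
```

Run:
```python
from h import *
p,r,s=tcp(); print(s['clock'],p,s['tcp_rot'],s['grip_width'],s['force']); 
for t in(0,.35,.7,1.05): print(t,*delta(*lev(t)))
im,c=snap('scene','s12.png'); print([proj(c,tip(t))[0].round(1).tolist() for t in(0,.35,.7,1.05)])
try: print(blob(im,'red',proj(c,tip(0))[0])[1:])
except Exception as e: print(e)
```

```text
25.875 [ 0.4538 -0.3598  0.1118] [-179.9949    0.0475   -3.0286] 0.00285678207451789 [-0.035  -0.2955  1.6342]
0 [ 0.03    0.0001 -0.0002] [-0.0051  0.0475  0.0314]
0.35 [ 0.0496  0.0002 -0.0002] [-0.0051  0.0475  0.0314]
0.7 [ 0.0705  0.0002 -0.0003] [-0.0051  0.0475  0.0314]
1.05 [ 0.0901  0.0002 -0.0003] [-0.0051  0.0475  0.0314]
[[121.3, 275.4], [123.4, 278.1], [126.3, 283.4], [129.7, 290.7]]
(array([164, 264,  40,  28, 440], dtype=int32), array([186.3727, 278.2818]))
```

>>> move_arm(deltas=[0.015,0,0,0,0,0,0,0.026,0,0,0,0,0,0,0.032,0,0,0,0,0,0,0.038,0,0,0,0,0,0,0.044,0,0,0,0,0,0,0.049,0,0,0,0,0,0,0.049,0,0,0,0,0,0])

```text
clock: 26.8
tcp_pos: [0.5036, -0.3631, 0.1132]
tcp_rot: [179.9, -0.1, -3.0]
force: [0.1, 0.2, -0.3]
grip_width: 0.008
```

```bash
cat >> h.py <<'E'
def leverblob(f):
    im,c=snap('scene',f); hsv=cv2.cvtColor(im,cv2.COLOR_BGR2HSV); m=cv2.inRange(hsv,(0,120,60),(8,255,255))|cv2.inRange(hsv,(172,120,60),(180,255,255))
    n,l,st,ce=cv2.connectedComponentsWithStats(m[260:310,100:150]); return [(st[i][4],ce[i]+[100,260]) for i in range(1,n) if st[i][4]>4]
E
python3 - <<'E'
from h import *
p,r,s=tcp(); print(s['clock'],p,s['tcp_rot'],s['force']); print(leverblob('s13.png'))
im=cv2.imread('pics/s12.png'); hsv=cv2.cvtColor(im,cv2.COLOR_BGR2HSV); m=cv2.inRange(hsv,(0,120,60),(8,255,255))|cv2.inRange(hsv,(172,120,60),(180,255,255))
n,l,st,ce=cv2.connectedComponentsWithStats(m[260:310,100:150]);print('before',st[1:,4],ce[1:]+[100,260])
for t in(.35,.7,1.05): print(t,*delta(*lev(t)))
E
```

```text
26.8 [ 0.5036 -0.3631  0.1132] [179.9241  -0.0625  -3.0322] [ 0.1371  0.2233 -0.3295]
[(np.int32(46), array([123.5652, 278.3043]))]
before [46] [[121.3696 275.7826]]
0.35 [-0.0002 -0.0003  0.001 ] [ 0.0692 -0.0561  0.0365]
0.7 [ 0.0207 -0.0003  0.0011] [ 0.0692 -0.0561  0.0365]
1.05 [ 0.0403 -0.0003  0.0011] [ 0.0692 -0.0561  0.0365]
```

The lever is at notch 2: the tip moved from (121.4,275.8) to (123.6,278.3), as predicted. Rest, then the next notch.

>>> move_arm(deltas=[0,0,0.001,0,0,0,0,0,0,0.001,0,0,0,0,0,0,0.001,0,0,0,0,0,0,0.001,0,0,0,0,0.007,0,0.001,0,0,0,0,0.014,0,0.001,0,0,0,0,0.0205,0,0.001,0,0,0,0,0.0205,0,0.001,0,0,0,0])

```text
clock: 27.85
tcp_pos: [0.5246, -0.3641, 0.1121]
tcp_rot: [179.9, -0.1, -3.0]
force: [-0.6, -1.3, 0.6]
grip_width: 0.007
```

Run:
```python
from h import *
p,r,s=tcp(); print(s['clock'],p,s['tcp_rot'],s['force']); print(leverblob('s14.png'))
for t in(.7,1.05): print(t,*delta(*lev(t)))
```

```text
27.85 [ 0.5246 -0.3641  0.1121] [179.9194  -0.0835  -3.0086] [-0.6474 -1.2709  0.5614]
[(np.int32(38), array([126.8158, 284.1316]))]
0.7 [-0.0001 -0.0002 -0.    ] [ 0.0725 -0.0666  0.0519]
1.05 [ 0.0195 -0.0002 -0.    ] [ 0.0725 -0.0666  0.0519]
```

>>> move_arm(deltas=[0,0,0,0,0,0,0,0,0,0,0,0,0,0,0,0,0,0,0,0,0,0,0,0,0,0,0,0,0.007,0,0,0,0,0,0,0.0135,0,0,0,0,0,0,0.019,0,0,0,0,0,0,0.019,0,0,0,0,0,0])

```text
clock: 28.9
tcp_pos: [0.5436, -0.3651, 0.1119]
tcp_rot: [179.9, -0.1, -3.0]
force: [0.6, 0.0, 0.8]
grip_width: 0.008
```

Run:
```python
from h import *
p,r,s=tcp(); print(s['clock'],p,s['tcp_rot'],s['force']); print(leverblob('s15.png'))
```

```text
28.9 [ 0.5436 -0.3651  0.1119] [179.9268  -0.0787  -3.0133] [0.6319 0.0259 0.8042]
[(np.int32(58), array([129.5862, 290.5517]))]
```

Notch 4 (green) reached. Rest, back off, and rise for a final look.

>>> move_arm(deltas=[0,0,0,0,0,0,0,0,0,0,0,0,0,0,0,0,0,0,0,0,0,-0.01,0,0,0,0,0,0,-0.02,0,-0.02,0,0,0,0,-0.02,0,-0.07,0,0,0,0,-0.02,0.01,-0.13,0,0,0,0,-0.02,0.03,-0.19,0,0,0,0])

```text
clock: 29.95
tcp_pos: [0.521, -0.3931, 0.3032]
tcp_rot: [179.9, -0.1, -3.0]
force: [0.4, 0.1, -0.6]
grip_width: 0.006
```

>>> move_arm(deltas=[-0.01,0.015,-0.05,0,0,0,0,-0.01,0.02,-0.09,0,0,0,0,-0.01,0.02,-0.09,0,0,0,0])

```text
clock: 30.32
tcp_pos: [0.51, -0.4135, 0.3967]
tcp_rot: [179.7, -0.3, -3.0]
force: [-0.3, 0.5, -0.6]
grip_width: 0.002
```

Run:
```python
from h import *
im,c=snap('wrist','w16.png'); p,r,s=tcp(); print(s['clock'],p,s['tcp_rot'],s['force']); print(leverblob('s16.png'))
Rr,o=rampT(V)
a=cv2.resize(im[20:230,140:360],None,fx=2.7,fy=2.7,interpolation=cv2.INTER_CUBIC)
for L,z0,h in((.14,0,.04),(.12,.04,.036),(.1,.076,.032)):
    q=proj(c,Rr.apply([[0,-.03,z0+h],[0,.03,z0+h],[L,.03,z0+h],[L,-.03,z0+h]])+o)
    for k in q: cv2.circle(a,tuple(((k+.5-[140,20])*2.7).astype(int).tolist()),3,(255,0,255),1)
for t in(1.05,): cv2.circle(a,tuple(((proj(c,tip(t))[0]+.5-[140,20])*2.7).astype(int).tolist()),4,(0,255,0),1)
sc=cv2.imread('pics/s16.png')[240:340,100:230]
out=np.zeros((567,800,3),np.uint8); out[:,:594]=a[:567]; out[:155,596:798]=cv2.resize(sc,(202,155),interpolation=cv2.INTER_CUBIC); cv2.imwrite('pics/w16c.png',out)
```

```text
30.375 [ 0.5095 -0.4128  0.3942] [179.8607  -0.1683  -2.9976] [-0.3819  0.037  -1.8975]
[(np.int32(56), array([129.5893, 291.3036]))]
```

View pics/w16c.png

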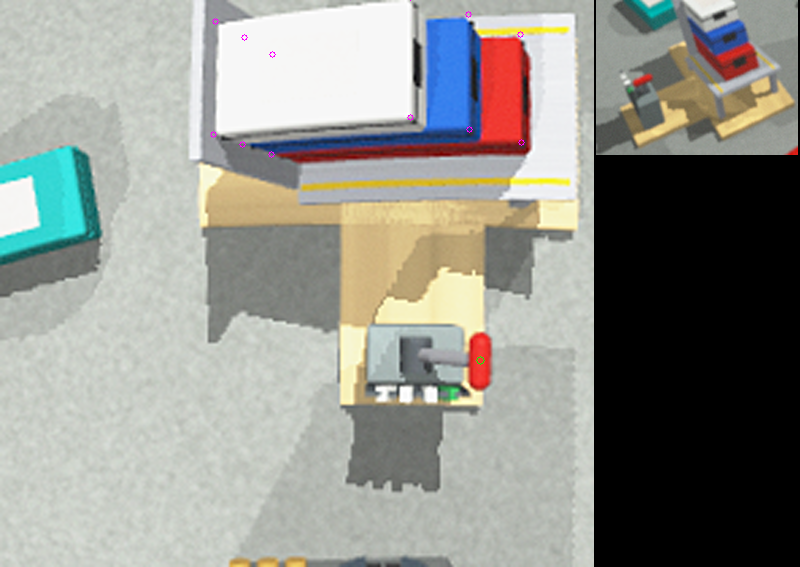

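The final picture shows the stack square on the ramp with its ends at the backstop. The lever tip sits at the predicted notch-4 position by the green mark, and the gripper is clear. Handing in.

```bash
python3 -c "
from plant import robot; print(robot.job_done())"
```

```text
the job is handed in; nothing more can be done
None
```

The three cases are stacked on the ramp, red at the bottom, blue on it and white on top. The lever was then clicked 1→2→3→4, resting at least half a second in each notch. I handed in at about 30 s with the arm clear of everything.

**Last checks**
- **Stack position:** red and blue measured within about 0.3 mm of mid-width and square to the ramp. White looks centred and square in the final picture, but I did not measure it after release.
- **Backstop:** each case pressed on it with 8–9 N before release. In the pictures the case ends appear 1–2 mm from the modelled backstop. That is about a pixel or two and within the calibration error, so the force reading is my main evidence that they touch.
- **Lever:** the tip matched the predicted pixels at every notch and ended by the green mark at (129.6, 291.3), against (129.7, 290.7) predicted.

**Irregularities**
- **Pressing force:** while I was settling the red case, the held case was pressed onto the ramp with about 48 N for a moment. That force went through the case rather than the gripper's body, and I backed off at once.
- **Cameras:** my first hand-picked pixels in the scene and side pictures disagreed by up to 3 cm. I took all positions from the wrist camera instead and used the scene camera only to follow the lever tip.
- **Other objects:** I never touched the turquoise and pink look-alikes or the other bench items on purpose. I did not take a separate final picture of all of them.

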